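# Close and latch the bangle transport case

## Task

Push the lid of the dark green bangle case fully shut, swing the brass wire loop of the draw latch on its front up and over so that its bar hooks behind the steel keeper on the lid, then press the steel lever down until it snaps over center and lies against the case, clamping the lid. Leave the other things on the desk where they are.

Things in the scene. Friction and masses are not known exactly. Their poses are not given: they have to be found in the camera images.
- case: Green case, fixed; 135 mm deep (x), 240 wide (y), 170 high with lid shut. Origin: at desk level, 90 mm behind the front face. Front face, at its x = -90, faces the robot, with the latch at y = 0. Seam at z = 120. Bumpers on case and lid, 65 to 112 mm either side of the latch, stand 32 mm proud up to the lid's top: low on the face lean the tool 20-45 degrees, fingers down and away from the robot.
- lid (a joint): Lid angle in rad: 0 shut, grows as the front of the lid rises; stops at 0 and 0.6. Hinge line along the case's y at x = +45 mm, z = 120 mm in the case's frame. A stiff hinge: it stays where it is left; pressing it down near its front edge takes about 1 to 4 N.
- lid_edge (a point): Where to press the lid: middle of the solid rail along the front of its top face, 20 mm behind the front face; z = 170 mm in the case's frame when shut. Its axes are the lid's. The middle of the lid is a clear window.
- keeper_seat (a point): Where the axis of the loop's bar belongs (or up to 6 mm deeper): in the keeper, a 30 mm wide steel ledge with upturned lip on the front of the lid. With the lid shut: x = -99, z = 150 mm in the case's frame. Its axes are the lid's. Ledge top 3 mm below it, lip top 5 mm above it. The groove runs from the lid's front face to the lip, 12 mm in front of it; the lip is 5 mm thick.
- lever (a joint): Angle of the latch's steel lever in rad about the case's y: 0 closed, hanging down along the front face; 1.57 straight out towards the robot; starts at 2.0 to 2.4, pointing up and out. It stays where it is left; stops at 0 and 2.6. With the bar hooked, closing takes up to about 8 N near the tip; the wire is tightest near 0.44 rad, below that the lever pulls itself shut.
- lever_pivot (a point): Lever pivot, at x = -112 mm, z = 90 mm in the case's frame; its axes turn with the lever. The lever is a plate 44 mm wide and 4 mm thick that reaches 73 mm from here; its middle plane lies 3 mm outboard of the pivot when closed.
- lever_tip (a point): Free end of the lever, 72 mm from the pivot, at mid thickness. It ends about 18 mm above the desk when the lever is closed.
- loop_hinge (a point): Hinge of the brass wire loop on the lever, 18 mm from the lever pivot; it travels with the lever. At lever angle q it lies from the pivot in the direction (x, z) = (sin(0.255 - q), -cos(0.255 - q)) of the case's frame.
- bail_bar (a point): Middle of the bar (6 mm thick, along the case's y) of the 58 mm wide brass wire loop, 75 mm from the loop's hinge. A red finger tab, 30 mm wide, 5 thick, goes on 28 mm beyond the bar. z axis: from hinge to bar and on along the tab. The loop swings freely: it starts fallen outwards, above the lever; pushed inwards past upright it falls against the lid, its bar behind the keeper's lip if lid is shut and lever up.
- bail (a joint): Stretch of the sprung wire loop in m: 0 slack, about 0.002 to 0.003 when it clamps the lid, at most 0.009.
- bangle_green: Bystander: loose green jade bangle lying near the case's front, 76 mm across, 12 high; origin under its centre.
- bangle_lilac: Bystander: loose lilac jade bangle lying near the case's front, 76 mm across, 12 high; origin under its centre.
- tape_roll: Bystander: loose roll of clear tape, 96 mm across, 50 high; origin under its centre.
- gift_box: Bystander: loose red box 95 x 95 x 40 mm; origin under its centre.
- sizing_cone: Bystander: loose upright wooden sizing cone, 72 mm across the foot, 150 high; origin under its centre.
- marker: Bystander: loose blue marker pen 130 x 16 x 16 mm lying along its x; origin under its centre.
- label_stack: Bystander: loose stack of paper labels 70 x 100 x 22 mm; origin under its centre.

How it is judged:
On the way, in this order (a step that is already met when the one before it is completed fails the run):
1. the lid is shut (value of joint lid below 0.02 rad), for 0.2 s.
2. the loop has been swung over: its bar is at the keeper, on the lid's side of the lip, with the lid still shut (distance between bail_bar and keeper_seat below 0.028 m and x of bail_bar in the frame of keeper_seat above -0.004 m and value of joint lid below 0.02 rad), for 0.2 s.
At the end, for the whole second after the job is handed in: The lid is shut (within 0.02 rad), the lever is closed over center (within 0.1 rad of fully home), the bar of the loop lies in the keeper (within 8 mm of its seat) and the loop is under tension (stretched by more than 0.8 mm) (value of joint lid below 0.02 rad and value of joint lever below 0.1 rad and distance between bail_bar and keeper_seat below 0.008 m and value of joint bail above 0.0008 m); the robot touches nothing.
It fails at once if another thing on the desk was pushed away (more than 40 mm) (distance of any of bangle_green, bangle_lilac, tape_roll, gift_box, sizing_cone, marker, label_stack from where it was at the start of the episode above 0.04 m).
It also fails if it takes over 45 s, if anything falls off the work surface, if the arm or the gripper's body presses on something with over 40 N, if the wrist force passes 120 N, or if a joint passes its speed limit or range.

## Robot

A 7-joint arm with a two-finger parallel gripper is mounted at the origin on the work surface. World frame = base frame: x ahead of the robot, y to its left, z up, the work surface at z = 0. Lengths are in m, angles in rad, forces in N, time in s.
With the tool pointing down it reaches from about 0.4 to 0.875 m from the base axis. Payload 4.4 kg.
Tool frame: the origin (TCP) lies at the very end of the fingers, on their centre line; the grasp point (between the pads) lies 19 mm behind it; z points along the fingers, y is the direction in which the jaws open and shut (so a half turn about z gives the same grasp; the last joint's range is limited). The gripper opens to 85 mm and grips with 20 to 120 N. Pads are 22 mm wide; open, the fingers measure 114 mm over their backs; the gripper's body (76 mm by 85 mm) begins 54 mm behind the grasp point. The pads swing forward as they close: fully open they stand 13 mm farther back than shut.
Start: joints at [1.084, 0.628, 0.038, 1.517, -0.027, 0.996, -0.02], TCP at [0.266, -0.593, 0.231] pointing down, gripper open.
Joint ranges: [-3.06, 3.06], [-0.37, 2.12], [-1.25, 1.32], [0.18, 2.47], [-1.1, 4.24], [0.23, 1.98], [-2.94, 2.94]. Speed limits (rad/s): [2.57, 2.57, 3.14, 3.14, 3.14, 3.14, 3.14].

## Interface

Orientations are given as a rotation vector (axis times angle).
In Python, from bench import get_state, camera, job_done gives the robot as it stands.
- The arm moves only by the shell command python3 -m jog 'ROWS' [OPENING] [FORCE]. ROWS is JSON, a list of rows, each a list of 4 numbers: the shift along the tool's x, y, z in units of 25 mm (1.0 is 25 mm), then the turn about the tool's z in units of 10 degrees (1.0 is 10 degrees). A call has exactly 8 rows; each row is the pose to reach, as a shift and turn from the pose commanded when the call began, along the tool's axes at that moment; what a row does not reach only later rows make up. A row lasts 1/8 s, in which the tool goes at most 62.5 mm and 10.7 degrees, less where a joint would pass 70% of its speed; a pose out of reach is approached as far as the arm can. A call with a gripper value outside its range is refused whole. OPENING is the gripper command: -1 is shut, 1 is fully open, values between are in proportion, set as the call begins (- or left out, the last holds). The fingers move at their own pace and stop on an object; FORCE is the grip in N (left out, the last holds). Time passes only in rows, so rows that repeat a pose let the fingers close, or fill a call up. It gives the time, the measured TCP pose, the force and the opening at its end, in the units of the state.
- get_state(): the state, without advancing time (a new reading comes with each control period).
- camera(name): name is "scene" or "side" or "wrist"; returns a dict with "color" (400x640x3 uint8, blue, green, red), "intrinsics" (3x3 intrinsics, pixels), "T" (4x4, takes a point from camera to world coordinates). Camera axes: x right, y down, z forward; pixel columns grow to the right and rows downward; lengths in m; the calibration is good to about 2 mm. The wrist camera is an equidistant fisheye: a pixel r from the principal point sees the ray r / f radians off the axis. A picture is of the moment at which its call begins. There is no depth.
- job_done(): hands the job in, once; it reports no verdict.
The state is a dict: "clock": time; "joint_positions": joint angles; "joint_vel": joint speeds; "joint_efforts": joint torques, N m; "ee_pos": TCP position; "eef_rot": TCP orientation; "ft_force": force on the tool from outside, world axes, zero at the start; "wrist_torque": the same for the moment, N m; "opening": finger opening in m.
Only numpy, scipy, OpenCV 4.12 (cv2) and the standard library are available. Lean on these libraries where they do the work, as an engineer would, in place of code of your own. Each camera call takes 0.05 s, during which the arm holds its last target.

## Working session

There is one attempt and no reset: what is moved stays moved. The work goes in short steps, Python scripts to look and compute and a shell command to move; the robot and the scene stay as the last step left them, time stands still between calls to the robot, and variables do not carry over. Pictures are saved under pics/ and viewed, and the job is handed in when it is done.

```bash
ls; mkdir -p pics; python3 - <<'E'
from bench import get_state,camera
import cv2
s=get_state()
print({k:(v if not hasattr(v,'round') else v) for k,v in s.items()})
for n in ['scene','side','wrist']:
    c=camera(n); cv2.imwrite(f'pics/{n}0.png',c['color']); print(n,c['intrinsics'],c['T'])
E
```

```text
pics
{'clock': 0.0, 'joint_positions': array([ 1.08420922,  0.62934873,  0.03844895,  1.51833601, -0.02696909,
        0.99629413, -0.01999726]), 'joint_vel': array([-3.84815091e-05, -9.37679042e-05, -1.25032963e-03,  8.82445350e-04,
        4.48494923e-06, -5.75592243e-04, -2.86436744e-04]), 'joint_efforts': array([ 1.47326311e-03, -5.63392246e+01,  1.22593246e+00, -1.93442845e+01,
        1.08363898e-02,  1.04389715e-02,  2.24264170e-05]), 'ee_pos': array([ 0.26527895, -0.59273903,  0.23039776]), 'eef_rot': array([-3.07053711e+00, -6.55748693e-01,  6.95361104e-04]), 'ft_force': array([ 0.15670672, -0.32200647, -0.33331346]), 'wrist_torque': array([ 0.04745598, -0.01640951, -0.0069238 ]), 'opening': 0.08547796645015941}
scene [[384.35017745   0.         318.36562836]
 [  0.         384.35017745 202.17565815]
 [  0.           0.           1.        ]] [[ 0.79080335 -0.54288332  0.28267961  0.27583552]
 [-0.61194144 -0.71074186  0.34694912 -0.38764788]
 [ 0.01255934 -0.44735189 -0.89426984  1.1093023 ]
 [ 0.          0.          0.          1.        ]]
side [[436.27896399   0.         316.60724425]
 [  0.         436.27896399 189.07555473]
 [  0.           0.           1.        ]] [[-0.99267858 -0.09911966  0.06902554  0.49749506]
 [-0.12070999  0.83435934 -0.5378416   0.66922807]
 [-0.00428143 -0.54223591 -0.84021538  1.13878579]
 [ 0.          0.          0.          1.        ]]
wrist [[309.70691629   0.         316.52046179]
 [  0.         309.70691629 200.6534982 ]
 [  0.           0.           1.        ]] [[ 0.40907744 -0.87556974 -0.25696941  0.33052946]
 [-0.91249786 -0.39308107 -0.11329132 -0.5636999 ]
 [-0.00181536  0.28082896 -0.95975611  0.37278447]
 [ 0.          0.          0.          1.        ]]
```

View pics/scene0.png

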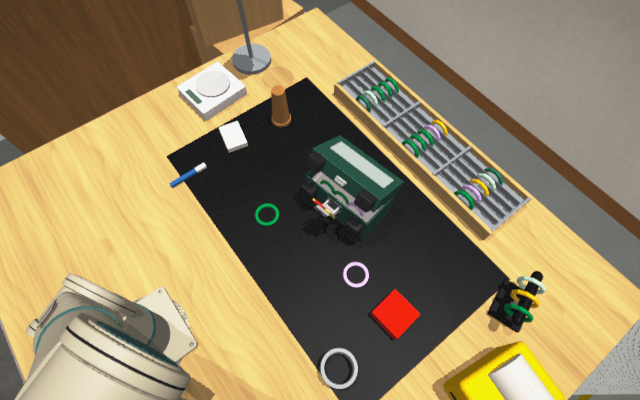

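View pics/side0.png

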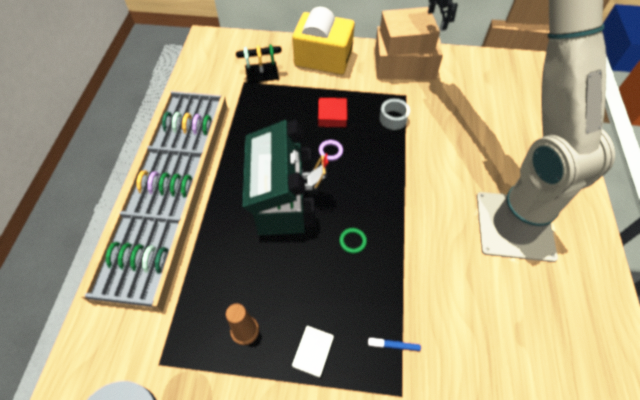

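View pics/wrist0.png

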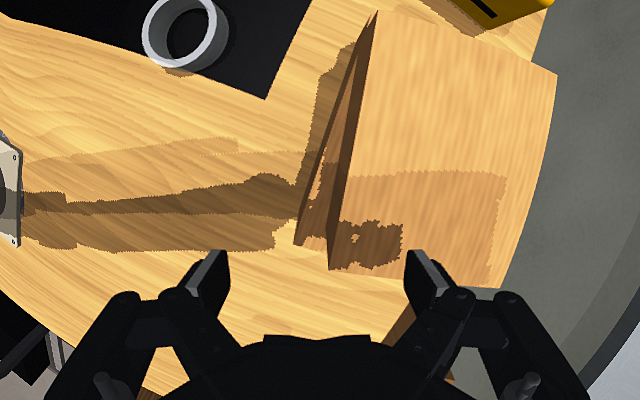

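The scene shows the case at about (345,190) with its lid ajar and the red tab near (325,208). The side view shows it at about (278,178). I'll zoom in on both.

```bash
cat > h.py <<'E'
import numpy as np, cv2
from bench import get_state,camera
from scipy.spatial.transform import Rotation as R
def ray(c,u,v):
    K=c['intrinsics'];d=np.array([(u-K[0,2])/K[0,0],(v-K[1,2])/K[1,1],1]);T=c['T']
    return T[:3,3],T[:3,:3]@d
def onz(c,u,v,z):
    o,d=ray(c,u,v);return o+d*(z-o[2])/d[2]
def proj(c,p):
    T=c['T'];q=T[:3,:3].T@(np.array(p)-T[:3,3]);K=c['intrinsics'];return (K@(q/q[2]))[:2]
def projw(c,p):
    T=c['T'];q=T[:3,:3].T@(np.array(p)-T[:3,3]);K=c['intrinsics'];r=np.hypot(q[0],q[1]);th=np.arctan2(r,q[2]);return K[:2,2]+K[0,0]*th*q[:2]/r
def tri(c1,p1,c2,p2):
    o1,d1=ray(c1,*p1);o2,d2=ray(c2,*p2)
    A=np.stack([d1,-d2],1);t=np.linalg.lstsq(A,o2-o1,rcond=None)[0]
    a=o1+d1*t[0];b=o2+d2*t[1];return (a+b)/2,np.linalg.norm(a-b)
def crop(c,x0,y0,x1,y1,k,name):
    cv2.imwrite('pics/'+name,cv2.resize(c['color'][y0:y1,x0:x1],None,fx=k,fy=k,interpolation=cv2.INTER_CUBIC))
E
python3 - <<'E'
from h import *
c=camera('scene');crop(c,285,125,415,255,4.6,'sc1.png')
c=camera('side');crop(c,225,105,355,245,4.2,'sd1.png')
E
```

```text
(no output)
```

View pics/sc1.png

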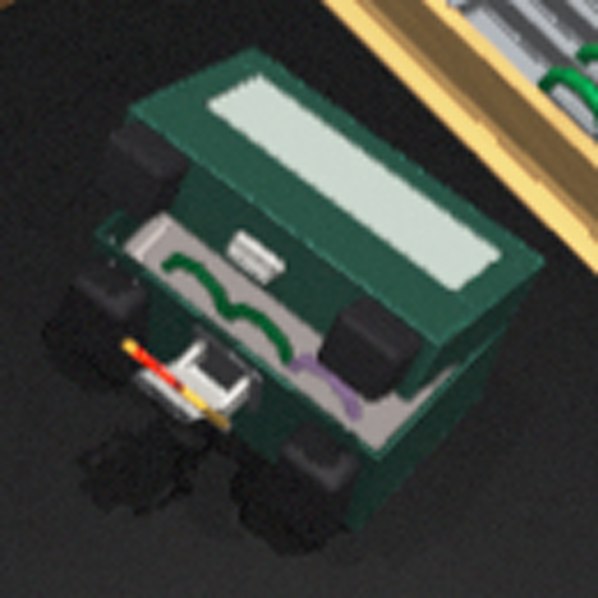

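View pics/sd1.png

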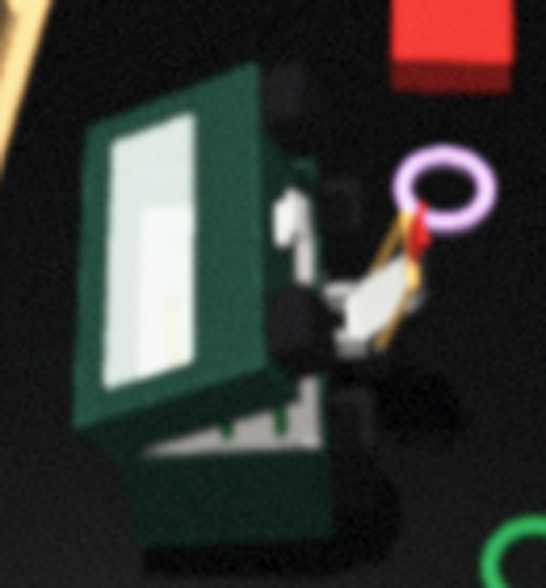

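```bash
python3 - <<'E'
from h import *
c=camera('scene');s=camera('side')
P=lambda x,y:(285+x/4.6,125+y/4.6)
Q=lambda x,y:(225+x/4.2,105+y/4.2)
L=onz(c,*P(100,230),.12);Rr=onz(c,*P(374,460),.12);B=onz(c,*P(352,532),0)
print(L,Rr,np.linalg.norm(L-Rr),B)
# side: near (left) front top/bottom corner
L2=onz(s,*Q(322,446),.12);L3=onz(s,*Q(332,543),0)
print('side left',L2,L3)
# lid top corners tri: far-left(back), left front, right front, back right
for n,a,b in [('LF',P(130,110),Q(268,365)),('RF',P(436,348),Q(258,66)),('RB',P(545,262),Q(86,130)),('LB',P(255,48),Q(75,425)),('keeper',P(256,256),Q(290,215)),('tabL',P(128,345),Q(383,345)),('winNL',P(208,105),Q(190,360))]:
    print(n,tri(c,a,s,b))
E
```

```text
[0.61645825 0.08889562 0.12      ] [ 0.65150452 -0.14182941  0.12      ] 0.2333715513300918 [ 0.65102022 -0.14264794  0.        ]
side left [0.61257352 0.09215102 0.12      ] [0.60845535 0.10013562 0.        ]
LF (array([0.64368151, 0.09680919, 0.22048924]), np.float64(0.0058628201856680716))
RF (array([ 0.68542536, -0.13564739,  0.21921589]), np.float64(0.002639588256807993))
RB (array([ 0.8061445 , -0.11549036,  0.16030164]), np.float64(0.002608299514527126))
LB (array([0.76415   , 0.11800806, 0.16146345]), np.float64(0.004304763046171504))
keeper (array([ 0.64718328, -0.02323272,  0.2084889 ]), np.float64(0.001793486910638771))
tabL (array([0.58168606, 0.01129264, 0.11990243]), np.float64(0.0029581693854830154))
winNL (array([0.69510114, 0.08369958, 0.19601016]), np.float64(0.0051614435289743426))
```

```bash
cat >> h.py <<'E'
yaw=0.172; O=np.array([.721,-.008,0]); Rz=R.from_euler('z',yaw).as_matrix()
def W(x,y,z): return O+Rz@np.array([x,y,z])/1000
def C(p): return (Rz.T@(np.array(p)-O)*1000).round(1)
def red(c,x0,y0,x1,y1):
    im=c['color'][y0:y1,x0:x1].astype(int);m=(im[:,:,2]>140)&(im[:,:,1]<110)&(im[:,:,0]<110)
    ys,xs=np.nonzero(m);return xs+x0,ys+y0
E
python3 - <<'E'
from h import *
c=camera('scene');s=camera('side')
print(proj(c,W(-90,120,120)),proj(c,W(-90,-120,120)),proj(c,W(-90,-120,0)),proj(s,W(-90,120,120)),proj(s,W(-90,120,0)))
a=red(c,290,190,350,230);b=red(s,300,140,340,200)
pa=(a[0].mean(),a[1].mean());pb=(b[0].mean(),b[1].mean());print(pa,len(a[0]),pb,len(b[0]))
p,e=tri(c,pa,s,pb);print(p,e,C(p))
# red extents side: top and bottom
for f in (np.argmin,np.argmax):
    for xs,ys in (a,b):
        i=f(ys);print(xs[i],ys[i])
# lid tri in case frame
S=get_state();Rm=R.from_rotvec(S['eef_rot']).as_matrix();print(Rm.round(3))
tgt=W(-40,0,222+60);d=Rm.T@(tgt-S['ee_pos']);print('shift units',d/0.025)
# angle: wanted tool y along case x or y
ty=Rm[:,1];cy=Rz[:,1];cx=Rz[:,0]
ang=lambda v:np.degrees(np.arctan2(v[1],v[0]))
print('tool y az',ang(ty),'case y az',ang(cy),'case x az',ang(cx),S['clock'])
E
```

```text
[304.29362598 174.45451261] [366.6257607  224.67665324] [361.76223103 240.06425509] [301.81702601 212.07762535] [303.16384889 232.54532607]
(np.float64(319.6875), np.float64(202.875)) 32 (np.float64(324.9375), np.float64(160.6875)) 48
[ 0.56637437 -0.03371723  0.1879328 ] 0.004378787376701128 [-156.7    1.1  187.9]
316 199
326 154
324 208
325 168
[[ 0.913  0.409 -0.   ]
 [ 0.409 -0.913  0.   ]
 [ 0.    -0.    -1.   ]]
shift units [ 24.64151951 -14.31940282  -2.0275764 ]
tool y az -65.88885901817827 case y az 99.85487407625017 case x az 9.85487407625016 0.45
```

The case fit holds up: its projected corners match within about 2 px. The red tab's centre is at about case (-157, 1, 188). That is about 95 mm from the expected hinge, which is plausible. Next I'll move towards the lid while turning and shutting the gripper.

```bash
python3 -m jog '[[1.5,-0.9,-1.5,-1],[3.7,-2.1,-2.5,-2],[6,-3.5,-2.5,-3],[8.2,-4.8,-2.5,-4],[10.4,-6,-2.5,-5],[12.6,-7.3,-2.5,-6],[14.8,-8.6,-2.5,-7],[17,-9.9,-2.5,-7.57]]' -1 40
cat >> h.py <<'E'
def st(*tgts):
    S=get_state();Rm=R.from_rotvec(S['eef_rot']).as_matrix()
    print('t',round(S['clock'],2),'case tcp',C(S['ee_pos']),'F case',(Rz.T@S['ft_force']).round(1),'open',round(S['opening'],3),'tool y az-case',round(np.degrees(np.arctan2(Rm[1,1],Rm[0,1]))-np.degrees(yaw),1))
    for t in tgts: print(t,'units',(Rm.T@(W(*t)-S['ee_pos'])/.025).round(2))
E
python3 -c "
from h import *
st((-40,0,260),(-40,0,222))"
```

```text
clock: 1.45
ee_pos: [0.5446, -0.2047, 0.2941]
eef_rot: [2.019, 2.406, 0.0]
ft_force: [0.4, -0.1, -0.1]
opening: 0.0002
t 1.45 case tcp [-207.4 -163.6  294.1] F case [ 0.4 -0.1 -0.1] open 0.0 tool y az-case 0.1
(-40, 0, 260) units [6.53 6.71 1.37]
(-40, 0, 222) units [6.53 6.71 2.89]
```

```bash
python3 -m jog '[[1.7,1.7,0,0],[3.4,3.5,0.3,0],[5,5.2,0.8,0],[6.5,6.7,1.2,0],[6.5,6.7,2.2,0],[6.5,6.6,3,0],[6.5,6.4,3.4,0],[6.5,6.2,3.8,0]]'
python3 -c "
from h import *
st((-60,0,187),(-70,0,170))
c=camera('side');crop(c,205,85,365,245,4,'sd2.png')"
```

```text
clock: 2.45
ee_pos: [0.6686, -0.0198, 0.1991]
eef_rot: [2.023, 2.402, 0.001]
ft_force: [-0.6, -0.8, 1.5]
opening: -0.0001
t 2.45 case tcp [-53.7  -2.7 199.1] F case [-0.7 -0.7  1.5] open -0.0 tool y az-case -0.1
(-60, 0, 187) units [ 0.11 -0.25  0.48]
(-70, 0, 170) units [ 0.11 -0.65  1.16]
```

View pics/sd2.png

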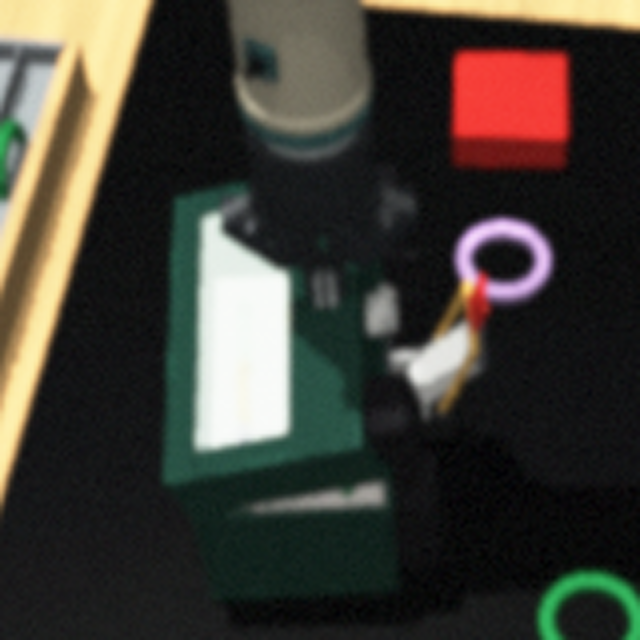

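The lid is following the fingers on the rail at crop (325,290), and its gap at (320,500) has narrowed. I'll press on until it is shut.

```bash
python3 -m jog '[[0.1,-0.2,0.3,0],[0.1,-0.35,0.6,0],[0.1,-0.5,0.9,0],[0.1,-0.6,1.15,0],[0.1,-0.6,1.25,0],[0.1,-0.6,1.35,0],[0.1,-0.6,1.4,0],[0.1,-0.6,1.4,0]]'
python3 -c "
from h import *
st()
c=camera('side');crop(c,205,85,365,245,4,'sd3.png')
"
```

```text
clock: 3.5
ee_pos: [0.6533, -0.0198, 0.1698]
eef_rot: [2.022, 2.401, 0.0]
ft_force: [-13.6, -2.4, 35.8]
opening: -0.0
t 3.5 case tcp [-6.870e+01 -1.000e-01  1.698e+02] F case [-13.8   0.   35.8] open -0.0 tool y az-case -0.1
```

View pics/sd3.png

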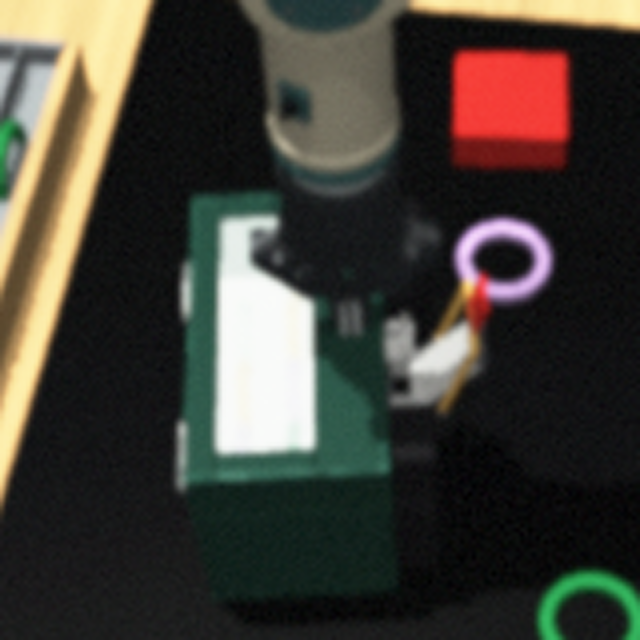

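The lid is shut: the seam is closed, and the TCP stopped at z=169.8 mm with 36 N. Next I'll lift, go out over the tab and come down outboard of it.

```bash
python3 -m jog '[[0,0,-1.5,0],[0,-0.3,-3.2,0],[0,-1.8,-3.4,0],[0,-3.8,-3.4,0],[0,-5.2,-3.2,0],[0,-5.4,-2,0],[0,-5.4,-0.7,0],[0,-5.4,-0.5,0]]'
python3 -c "
from h import *
st()
c=camera('side');s=c;crop(c,205,85,365,245,4,'sd4.png')
c=camera('scene');crop(c,285,125,415,255,4.6,'sc4.png')
c2=camera('wrist');cv2.imwrite('pics/w4.png',c2['color'])
a=red(c,290,190,350,230);b=red(s,300,140,340,200)
if len(a[0]) and len(b[0]):
  p,e=tri(c,(a[0].mean(),a[1].mean()),s,(b[0].mean(),b[1].mean()));print(C(p),e)
"
```

```text
clock: 4.55
ee_pos: [0.5191, -0.0424, 0.1746]
eef_rot: [-2.021, -2.401, 0.003]
ft_force: [-0.5, 1.4, 0.5]
opening: 0.0002
t 4.55 case tcp [-204.8    0.7  174.6] F case [-0.2  1.5  0.5] open 0.0 tool y az-case -0.0
[-155.7   -6.8  178.8] 0.000977903933283689
```

View pics/sd4.png

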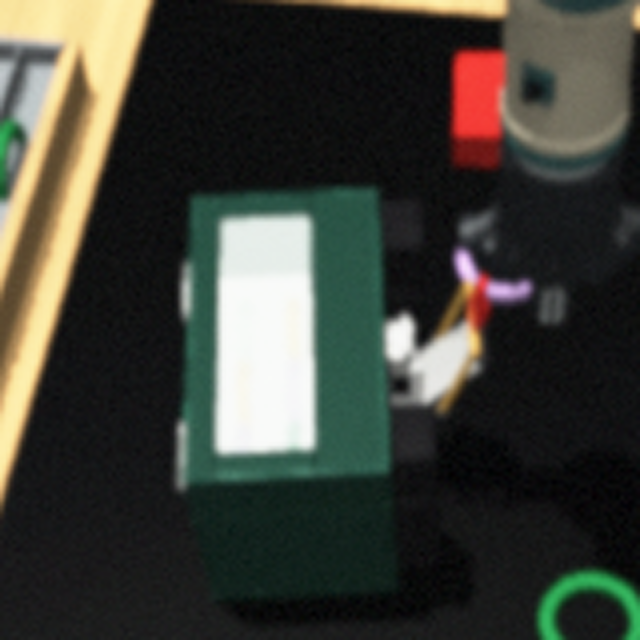

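View pics/w4.png

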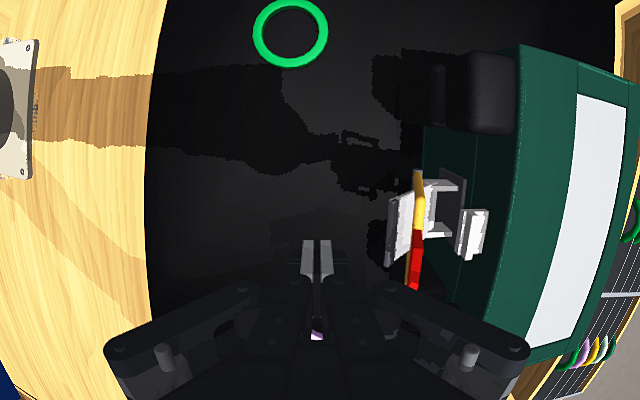

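View pics/sc4.png

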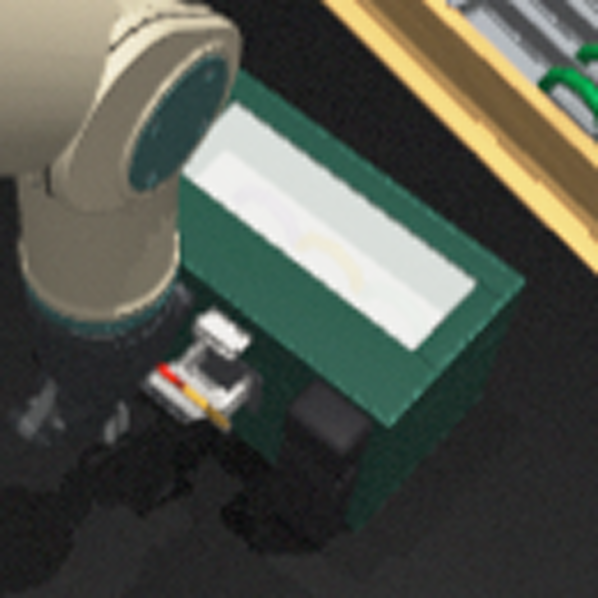

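The wrist view shows the shut fingers at (317,265), outboard of the red tab at (415,260), with the lever at (400,225) lower down. Path is clear, so I'll push the tab inward.

```bash
python3 -m jog '[[0,0.5,0,0],[0,1,-0.1,0],[0,1.5,-0.2,0],[0,2,-0.2,0],[0,2.5,-0.2,0],[0,2.9,-0.2,0],[0,3.3,-0.2,0],[0,3.5,-0.2,0]]'
python3 -c "
from h import *
st()
c2=camera('wrist');cv2.imwrite('pics/w5.png',c2['color'])
c=camera('side');s=c;crop(c,205,85,365,245,4,'sd5.png')
"
```

```text
clock: 5.7
ee_pos: [0.6073, -0.0276, 0.1812]
eef_rot: [-2.023, -2.403, -0.0]
ft_force: [-0.2, -0.6, -0.3]
opening: 0.0
t 5.7 case tcp [-115.4    0.2  181.2] F case [-0.3 -0.5 -0.3] open 0.0 tool y az-case -0.0
```

View pics/sd5.png

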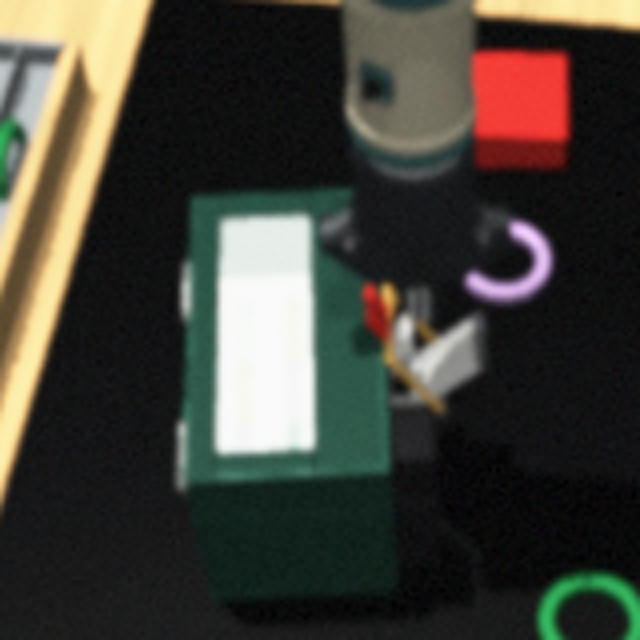

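View pics/w5.png

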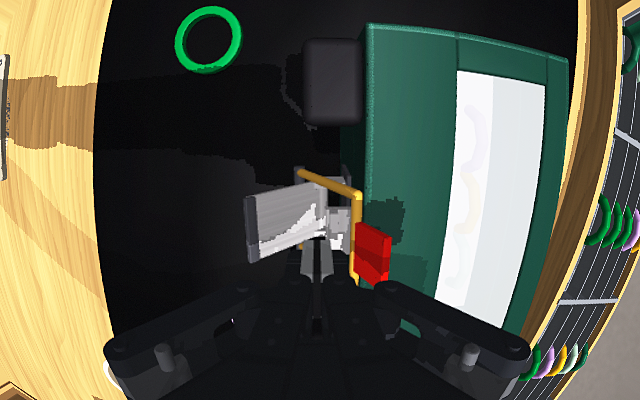

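The loop is over: in the wrist view the gold bar runs along the lid's face at (355,240), and the red tab at (372,255) leans over the lid's top. Next I'll measure the lever angle by comparing its projected tip with the pictures.

```bash
python3 -c "
from h import *
st()
w=camera('wrist');s=camera('side')
for q in (1.9,2.0,2.1,2.2,2.3,2.4):
  p=W(-112-72*np.sin(q)+0,0,90-72*np.cos(q))
  ps=[W(-112-73*np.sin(q),y,90-73*np.cos(q)) for y in (-22,22)]
  print(q,[projw(w,a).round(0) for a in ps],[((proj(s,a)-[205,85])*4).round(0) for a in ps])
a=red(w,330,200,400,300);print('red wrist',a[0].mean(),a[1].mean(),len(a[0]))
b=red(s,285,140,310,190);print(len(b[0]))
def rayw(u,v):
  K=w['intrinsics'];d=np.array([u-K[0,2],v-K[1,2]])/K[0,0];th=np.hypot(*d);v=np.r_[d/th*np.sin(th),np.cos(th)];return w['T'][:3,3],w['T'][:3,:3]@v
o1,d1=rayw(a[0].mean(),a[1].mean());o2,d2=ray(s,b[0].mean(),b[1].mean())
t=np.linalg.lstsq(np.stack([d1,-d2],1),o2-o1,rcond=None)[0];print('tab',C(o1+d1*t[0]),C(o2+d2*t[1]))
"
```

```text
t 5.8 case tcp [-115.6    0.2  181.2] F case [ 0.9 -0.8 -0.1] open -0.0 tool y az-case -0.0
1.9 [array([230., 241.]), array([225., 185.])] [array([507., 336.]), array([512., 387.])]
2.0 [array([231., 245.]), array([226., 187.])] [array([504., 331.]), array([508., 381.])]
2.1 [array([234., 249.]), array([228., 189.])] [array([499., 325.]), array([504., 376.])]
2.2 [array([237., 253.]), array([231., 192.])] [array([494., 321.]), array([498., 372.])]
2.3 [array([241., 257.]), array([236., 194.])] [array([488., 316.]), array([492., 367.])]
2.4 [array([247., 260.]), array([242., 196.])] [array([481., 312.]), array([485., 364.])]
red wrist 371.15897799858055 253.35699077359828 1409
33
tab [-90.8  10.4 198.9] [-88.9   9.  199.9]
```

The lever's tip edges match q≈2.4. I'll back the shut fingers out first, so that opening them can't touch the tab, then check the loop.

```bash
python3 -m jog '[[0,-0.5,0,0],[0,-1.2,-0.3,0],[0,-2,-0.5,0],[0,-2.7,-0.5,0],[0,-3.4,-0.5,0],[0,-3.4,-0.5,0],[0,-3.4,-0.5,0],[0,-3.4,-0.5,0]]'
python3 -c "
from h import *
st()
c2=camera('wrist');cv2.imwrite('pics/w6.png',c2['color'])
c=camera('side');s=c;crop(c,205,85,365,245,4,'sd6.png')
"
```

```text
clock: 6.9
ee_pos: [0.5236, -0.0421, 0.1939]
eef_rot: [2.023, 2.403, 0.001]
ft_force: [-1.2, 0.4, 0.2]
opening: -0.0002
t 6.9 case tcp [-2.004e+02  2.000e-01  1.939e+02] F case [-1.1  0.6  0.2] open -0.0 tool y az-case -0.0
```

View pics/sd6.png

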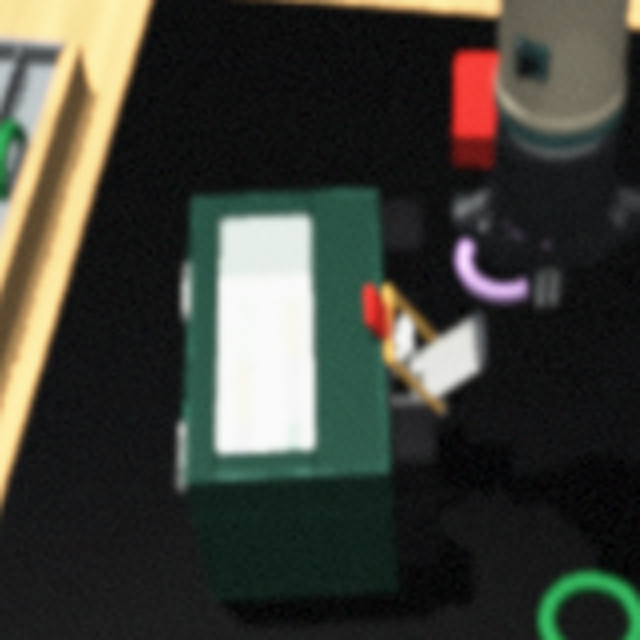

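View pics/w6.png

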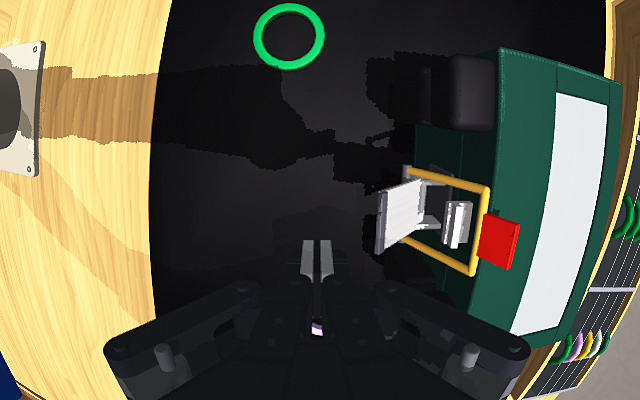

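The loop stayed over after I backed off. In the wrist view the bar runs from (488,185) to (472,272), inboard of the keeper at (457,223). I'll check that against the geometry and open the gripper.

```bash
python3 -c "
from h import *
w=camera('wrist')
for p in [(-93,0,167),(-93,0,160),(-88,0,173),(-104,0,155),(-90,120,170),(-90,0,170),(-93,29,167),(-93,-29,167)]: print(p,projw(w,W(*p)).round(0))
for q in (2.2,2.3,2.4): print([projw(w,W(-112-73*np.sin(q),y,90-73*np.cos(q))).round(0) for y in (-22,22)])
"
python3 -m jog '[[0,0,0,0],[0,0,0,0],[0,0,0,0],[0,0,0,0],[0,0,0,0],[0,0,0,0],[0,0,0,0],[0,0,0,0]]' 1
python3 -c "
from h import *
st()
c2=camera('wrist');cv2.imwrite('pics/w7.png',c2['color'])
c=camera('side');s=c;crop(c,205,85,365,245,4,'sd7.png')
"
```

```text
(-93, 0, 167) [481. 233.]
(-93, 0, 160) [476. 230.]
(-88, 0, 173) [491. 237.]
(-104, 0, 155) [459. 227.]
(-90, 120, 170) [501.  45.]
(-90, 0, 170) [487. 235.]
(-93, 29, 167) [488. 190.]
(-93, -29, 167) [473. 272.]
[array([357., 246.]), array([360., 187.])]
[array([365., 250.]), array([368., 189.])]
[array([373., 253.]), array([377., 191.])]
clock: 8.05
ee_pos: [0.5229, -0.0422, 0.1938]
eef_rot: [-2.023, -2.403, -0.0]
ft_force: [0.6, -0.8, 0.7]
opening: 0.0853
t 8.05 case tcp [-2.010e+02  2.000e-01  1.938e+02] F case [ 0.5 -0.9  0.7] open 0.085 tool y az-case -0.0
```

View pics/sd7.png

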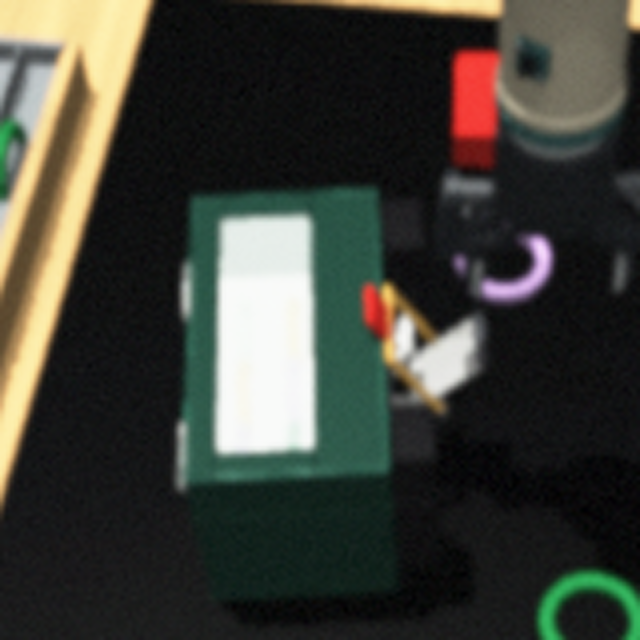

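View pics/w7.png

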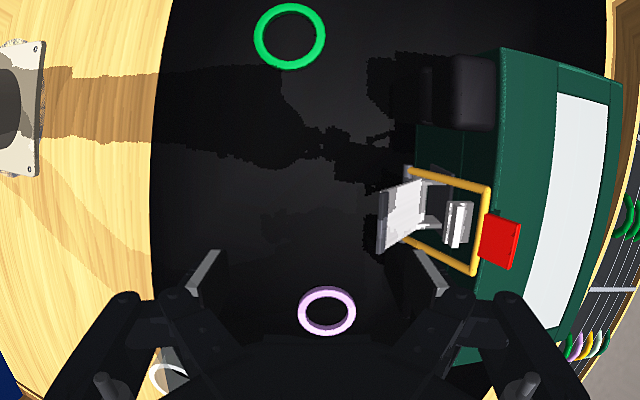

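The predicted bar position (-93, 0, 167) projects to (481,233), right on the picture. That puts it about 18 mm from the seat and behind the lip. The inner open finger at (430,270) sits above the lever. Now I'll start pressing the lever down along its arc.

```bash
python3 -m jog '[[0,0.3,0.9,0],[0,0.45,1.8,0],[0,0.5,2.4,0],[0,0.5,2.8,0],[0,0.35,3.1,0],[0,0.15,3.35,0],[0,-0.1,3.6,0],[0,-0.1,3.6,0]]'
python3 -c "
from h import *
st()
c2=camera('wrist');cv2.imwrite('pics/w8.png',c2['color'])
c=camera('side');s=c;crop(c,205,85,365,245,4,'sd8.png')
"
```

```text
clock: 9.15
ee_pos: [0.5193, -0.0429, 0.1035]
eef_rot: [-2.023, -2.402, 0.002]
ft_force: [-0.6, 0.2, -0.5]
opening: 0.0853
t 9.15 case tcp [-2.047e+02  1.000e-01  1.035e+02] F case [-0.6  0.3 -0.5] open 0.085 tool y az-case -0.1
```

View pics/sd8.png

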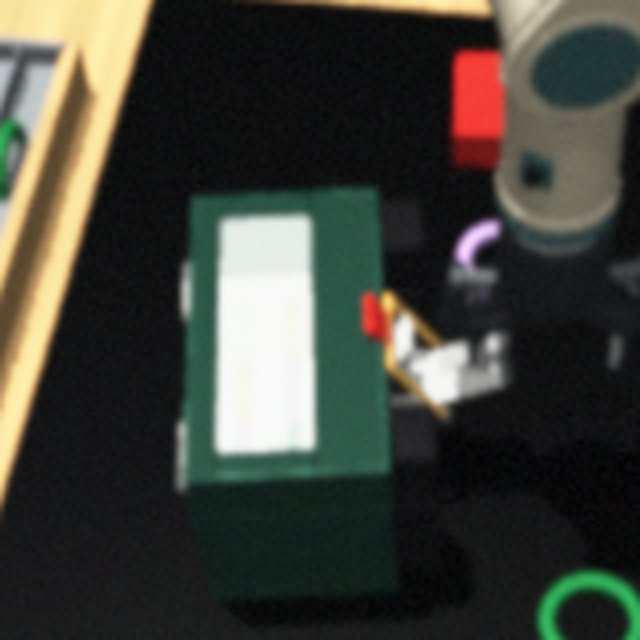

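View pics/w8.png

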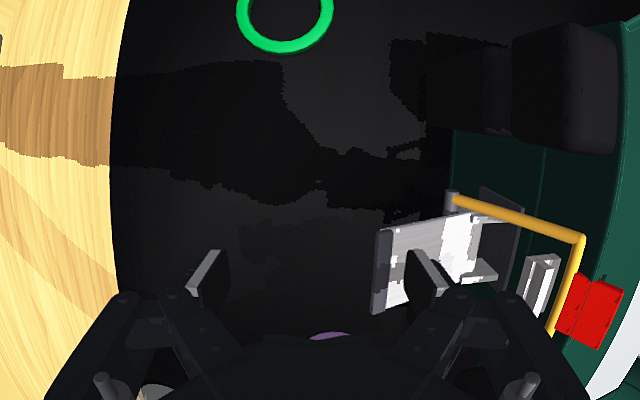

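The finger is on the lever and the lever is following, with its plate now at (420,260) in the wrist view. I'll carry on along the arc.

```bash
python3 -m jog '[[0,-0.2,0.3,0],[0,-0.4,0.65,0],[0,-0.5,1,0],[0,-0.6,1.3,0],[0,-0.65,1.6,0],[0,-0.6,1.9,0],[0,-0.4,2.25,0],[0,-0.4,2.25,0]]'
python3 -c "
from h import *
st()
c2=camera('wrist');cv2.imwrite('pics/w9.png',c2['color'])
c=camera('side');s=c;crop(c,205,85,365,245,4,'sd9.png')
"
```

```text
clock: 10.25
ee_pos: [0.5095, -0.0444, 0.0467]
eef_rot: [-2.022, -2.402, 0.003]
ft_force: [0.8, -0.4, 1.9]
opening: 0.0853
t 10.25 case tcp [-214.6    0.3   46.7] F case [ 0.7 -0.5  1.9] open 0.085 tool y az-case -0.0
```

View pics/sd9.png

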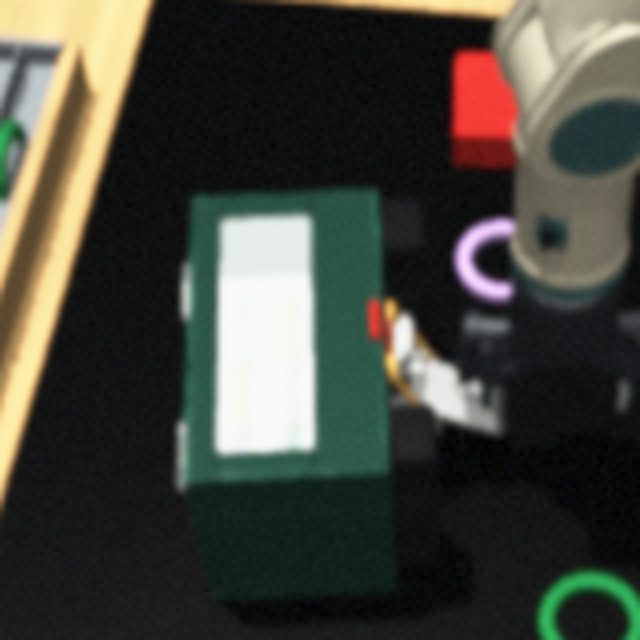

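View pics/w9.png

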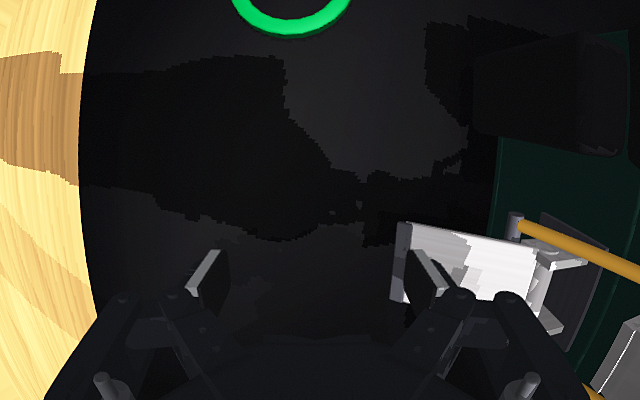

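```bash
python3 -m jog '[[0,0.2,0.25,0],[0,0.4,0.5,0],[0,0.6,0.62,0],[0,0.75,0.72,0],[0,0.85,0.78,0],[0,0.95,0.82,0],[0,1.05,0.85,0],[0,1.05,0.85,0]]'
python3 -c "
from h import *
st()
c2=camera('wrist');cv2.imwrite('pics/w10.png',c2['color'])
c=camera('side');s=c;crop(c,205,85,365,245,4,'sd10.png')
"
```

```text
clock: 11.35
ee_pos: [0.5341, -0.0406, 0.0266]
eef_rot: [-2.022, -2.401, 0.006]
ft_force: [-10.2, -1.2, 7.7]
opening: 0.0852
t 11.35 case tcp [-1.897e+02 -1.000e-01  2.660e+01] F case [-10.3   0.6   7.7] open 0.085 tool y az-case -0.1
```

View pics/sd10.png

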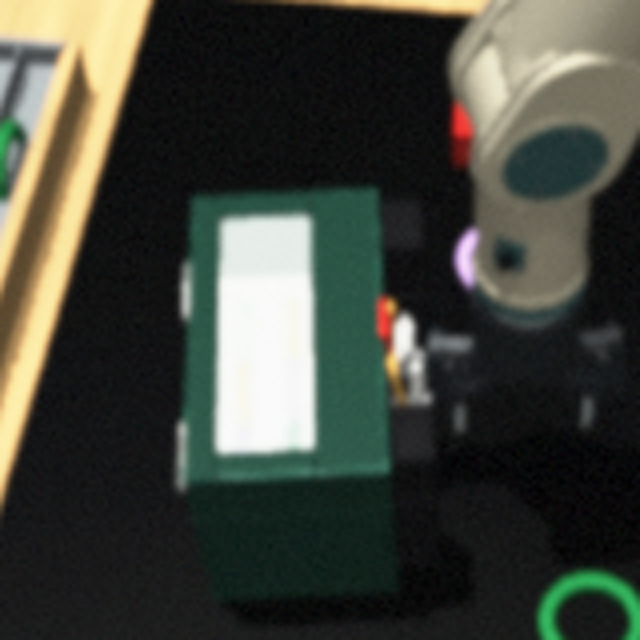

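View pics/w10.png

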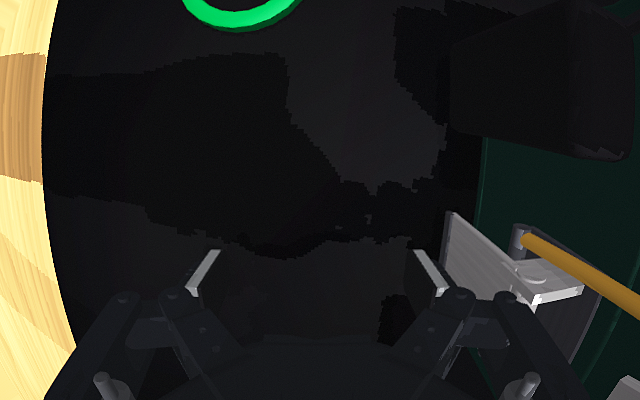

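The wire is now tight, with about 10 N on the finger and the lever near 0.4 rad. I'll push a little further to pass center.

```bash
python3 -m jog '[[0,0.1,0,0],[0,0.2,0,0],[0,0.3,0,0],[0,0.4,0,0],[0,0.45,0,0],[0,0.5,0,0],[0,0.5,0,0],[0,0.5,0,0]]'
python3 -c "
from h import *
st()
c2=camera('wrist');cv2.imwrite('pics/w11.png',c2['color'])
c=camera('side');s=c;crop(c,205,85,365,245,4,'sd11.png')
"
```

```text
clock: 12.45
ee_pos: [0.5334, -0.0408, 0.0276]
eef_rot: [-2.014, -2.39, 0.035]
ft_force: [-42.4, -3.6, 43.5]
opening: 0.0852
t 12.45 case tcp [-190.4   -0.2   27.6] F case [-42.4   3.7  43.5] open 0.085 tool y az-case -0.1
```

View pics/w11.png

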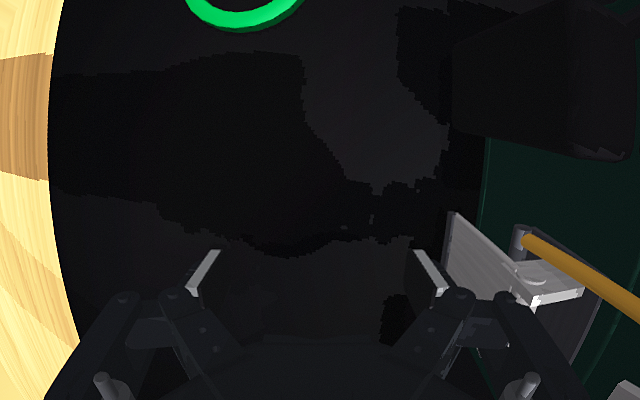

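The force jumped to 42 N with no movement, so the linkage is probably catching on something higher up. I'll back off at once and measure the lever.

```bash
python3 -m jog '[[0,0,0,0],[0,-0.3,0,0],[0,-0.6,0,0],[0,-0.9,-0.1,0],[0,-1.2,-0.2,0],[0,-1.6,-0.4,0],[0,-2,-0.6,0],[0,-2,-0.6,0]]'
python3 -c "
from h import *
st()
c2=camera('wrist');cv2.imwrite('pics/w12.png',c2['color'])
c=camera('side');s=c;crop(c,205,85,365,245,4,'sd12.png')
for q in np.arange(.1,1.01,.15):
  print(q.round(2),[projw(c2,W(-112-72*np.sin(q)-5*np.cos(q),y,90-72*np.cos(q)+5*np.sin(q))).round(0) for y in (-22,22)])
"
```

```text
clock: 13.55
ee_pos: [0.4988, -0.0466, 0.0418]
eef_rot: [2.024, 2.403, -0.0]
ft_force: [0.4, 1.0, -0.2]
opening: 0.0853
t 13.55 case tcp [-225.5    0.    41.8] F case [ 0.6  0.9 -0.2] open 0.085 tool y az-case -0.1
0.1 [array([470., 266.]), array([481., 202.])]
0.25 [array([457., 269.]), array([468., 204.])]
0.4 [array([446., 273.]), array([457., 206.])]
0.55 [array([435., 278.]), array([446., 209.])]
0.7 [array([426., 285.]), array([437., 213.])]
0.85 [array([419., 294.]), array([430., 218.])]
1.0 [array([413., 304.]), array([424., 225.])]
```

View pics/w12.png

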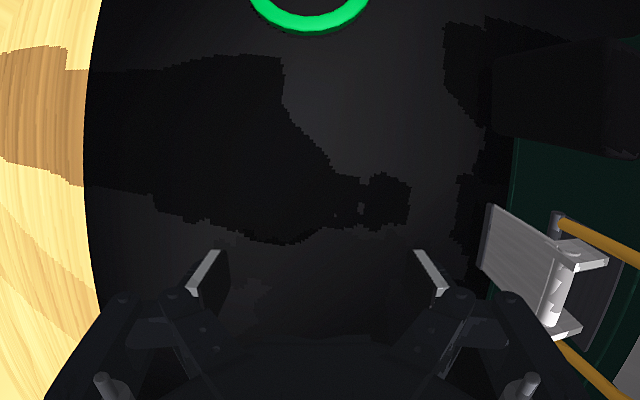

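View pics/sd12.png

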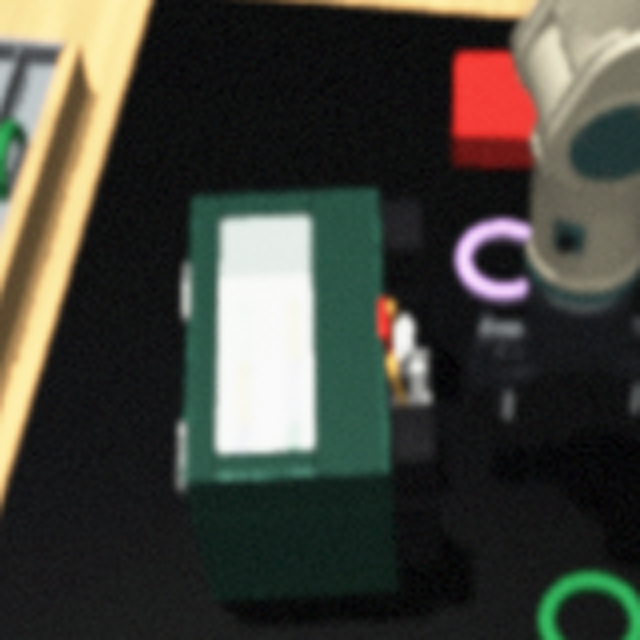

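The lever's tip corners at (490,203) and (480,264) extrapolate to q≈0, so it had already snapped shut and the finger linkage was pressing on it. I'll retreat upward and check everything.

```bash
python3 -m jog '[[0,-0.8,-0.5,0],[0,-1.2,-2,0],[0,-1.2,-4,0],[0,-1.2,-6,0],[0,-1.2,-7.5,0],[0,-1,-7.5,0],[0,-1,-7.5,0],[0,-1,-7.5,0]]'
python3 -c "
from h import *
st()
w=camera('wrist');cv2.imwrite('pics/w13.png',w['color'])
for q in (0,.1,.2,.4):
  print(q,[projw(w,W(-112-73*np.sin(q)-5*np.cos(q),y,90-73*np.cos(q)+5*np.sin(q))).round(0) for y in (-22,22)])
for p in [(-99,-29,150),(-99,29,150),(-97,-29,144),(-97,29,144),(-93,0,167),(-104.5,-15,155),(-104.5,15,155),(-90,120,170),(-90,0,170),(-90,-120,170)]: print(p,projw(w,W(*p)).round(0))
cv2.imwrite('pics/w13z.png',cv2.resize(w['color'][150:300,380:560],None,fx=4,fy=4,interpolation=cv2.INTER_CUBIC))
c=camera('scene');crop(c,285,125,415,255,4.6,'sc13.png')
"
```

```text
clock: 14.65
ee_pos: [0.474, -0.0505, 0.2275]
eef_rot: [-2.021, -2.402, 0.002]
ft_force: [-0.5, -0.1, -0.5]
opening: 0.0851
t 14.65 case tcp [-250.6    0.4  227.5] F case [-0.5 -0.  -0.5] open 0.085 tool y az-case -0.0
0 [array([426., 194.]), array([429., 158.])]
0.1 [array([421., 194.]), array([423., 158.])]
0.2 [array([415., 194.]), array([418., 158.])]
0.4 [array([406., 195.]), array([408., 159.])]
(-99, -29, 150) [491. 241.]
(-99, 29, 150) [502. 176.]
(-97, -29, 144) [490. 239.]
(-97, 29, 144) [500. 174.]
(-93, 0, 167) [513. 216.]
(-104.5, -15, 155) [491. 229.]
(-104.5, 15, 155) [497. 194.]
(-90, 120, 170) [531.  65.]
(-90, 0, 170) [518. 217.]
(-90, -120, 170) [486. 336.]
```

View pics/w13.png

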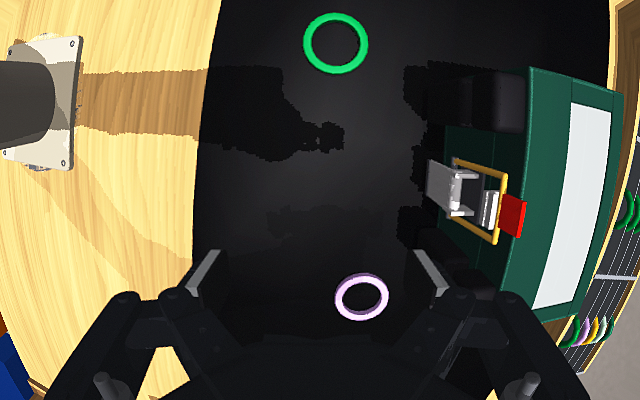

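View pics/w13z.png

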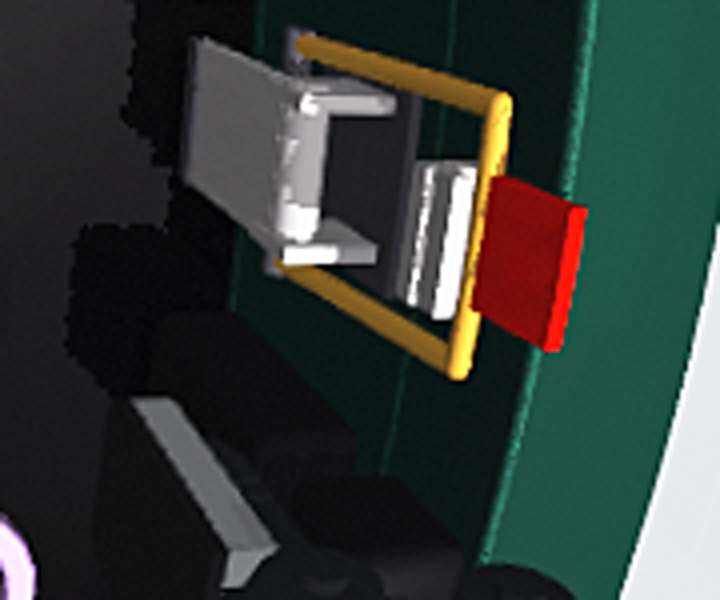

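View pics/sc13.png

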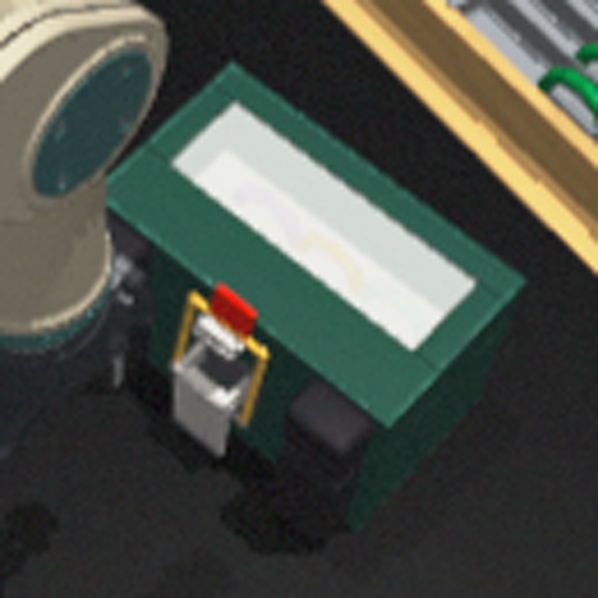

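All checks agree:
- **Lever:** tip corners at (429,159) and (426,196) match q=0.
- **Loop bar:** its middle at (500,209) is about 3 px from the seat projection, on the lid side of the lip.
- **Lid:** its front edge is at column 518, as expected when shut.
- **Robot:** it is clear of everything, with no contact force.

Handing in.

```bash
python3 -c "
from bench import job_done
print(job_done())"
```

```text
the job is handed in; nothing more can be done
None
```

The case is shut and latched, and I handed the job in at about 14.7 s. `job_done()` reports no verdict, so this rests on my own checks.

I pressed the lid down on its front rail with the fingers shut and pushed the red tab inward until the loop fell over the keeper. Then I pressed the lever down along its arc with one finger of the open gripper until it snapped over center, and backed the arm away.

**Last checks, from the final wrist picture:**
- **Lever:** its tip corners are within about 2 px of where a fully closed lever should appear.
- **Lid:** its front edge is where it should be when shut.
- **Loop bar:** it is on the lid side of the lip, about 3 px from its seat. That is roughly 4 mm, probably deeper, towards the lid.
- **Wrist force:** under 1 N with the arm clear of the case.
- **Bystanders:** the final wrist and scene views show both bangles apparently undisturbed. I did not measure any bystander's position against the start.

**Two weak points:**
- **Force spike:** my last push on the lever was unnecessary because it had already snapped shut. The wrist force reached about 42 N sideways and 43 N upward before I backed off. That is well under the 120 N wrist limit. If the gripper's body rather than a finger took that load, it would have passed the 40 N limit, and I can't tell which it was.
- **Loop tension:** I did not measure the stretch directly. It follows from the lever being closed with the bar in the keeper, which the given geometry puts at about 3 mm.

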